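# Refit the drive gear on a gearbox's splined shaft and hold it down for the circlip

### The arm

A 7-joint arm with a two-finger parallel gripper is mounted at the origin on a cart in front of the work surface, level with it; the furniture and walls round the work are solid. World frame = base frame: x ahead of the robot, y to its left, z up, the work surface at z = 0. Lengths are in m, angles in rad, forces in N, time in s.
With the tool pointing down it reaches from about 0.425 to 0.875 m from the base axis. Payload 9.9 kg.
Tool frame: the origin (TCP) lies between the finger pads; the fingertips stand 14 mm ahead of it and the grasp point (between the pads) lies 5 mm behind it (robot.tips_ahead is the z of the fingertips in the tool frame, in m); z points along the fingers, y is the line along which they close (so a half turn about z gives the same grasp; the last joint's range is limited). The gripper opens to 85 mm and grips with 20 to 120 N. Pads are 22 mm wide; open, the fingers measure 114 mm over their backs; the gripper's body (76 mm by 85 mm) begins 54 mm behind the grasp point. The pads swing forward as they close: fully open they stand 13 mm farther back than shut.
Start: joints at [-1.409, 0.576, 0.025, 1.437, -0.015, 1.129, -0.057], TCP at [0.164, 0.655, 0.245] pointing down, gripper open.
Joint ranges: [-2.76, 2.76], [-0.34, 2.15], [-1.52, 1.57], [0.19, 2.46], [-1.09, 4.23], [0.17, 1.99], [-2.82, 2.82]. Speed limits (rad/s): [2.22, 2.22, 3.01, 3.01, 3.14, 3.14, 3.14].

### API

Orientations are given as a unit quaternion [w, x, y, z].
In Python, from workcell import robot, vision, order gives the robot as it stands.
- The arm moves only by the shell command python3 -m jog 'ROWS'. ROWS is JSON, a list of rows, each an object with "hand": the closure, from 0 (fully open) to 1 (shut); "translation": the shift along the tool's x, y, z in units of 2.5 cm (1.0 is 2.5 cm), a list of three; "turn": the turn, a rotation vector about the tool's x, y, z in units of 45 degrees (1.0 is 45 degrees), a list of three. A call has 1 to 5 rows; each row shifts and turns the commanded pose from where the row before left it, along the tool's axes as they then stand; what a row does not reach is not made up. A row lasts 1/8 s, in which the tool goes at most 62.5 mm and 10.7 degrees, less where a joint would pass 70% of its speed; a pose out of reach is approached as far as the arm can. A call with a number of a shift or a turn outside -1 to 1 is refused whole. A call with a gripper value outside its range is refused whole. The fingers move at their own pace and stop on an object; the grip force is fixed at half the most. Time passes only in rows, so rows that do not move let the fingers close. It gives the time, the measured TCP pose, the force, the opening and the grip force at its end, in the units of the state.
- robot.read_state(): the state, without advancing time (a new reading comes with each control period).
- vision.snapshot(name): name is "scene" or "top"; returns a dict with "image" (400x640x3 uint8, red, green, blue), "range_z" (400x640 float32, m along the optical axis (not along the pixel's ray), 0 where there is no reading), "camera_matrix" (3x3 intrinsics, pixels), "D" ([k1, k2, p1, p2, k3] as OpenCV has them; the pictures are not rectified), "world_from_camera" (4x4, takes a point from camera to world coordinates). Camera axes: x right, y down, z forward; pixel columns grow to the right and rows downward; lengths in m; the calibration is good to about 2 mm. A picture is of the moment at which its call begins.
- order.hand_in(): hands the job in; it is judged then, once.
Trained networks look in a picture, given as the dict that the camera call returned (one of the last four; its "shot" number tells which), for a name from the list of things; names that differ only in an ending like _2 or _b are one class to them, and where a whole thing is asked for, a point or a joint stands for the part that bears it (a point fixed in the world has none). Each returns a list of dicts, best first, with "confidence" (0 to 1); they miss things now and then, are a little off and sometimes report something else, mostly with a low value. They report only what shows in the picture. A call takes as long as a camera call. They do not tell look-alikes from the thing itself.
- vision.recognise(target, picture): "rect" ([left, top, right, bottom] in pixels, round what is visible of it).
- vision.pinpoint(target, picture): "at" ([row, column] in pixels: a listed point, or the origin of a listed thing).
The state is a dict: "clock": time; "joint_pos": joint angles; "dq": joint speeds; "joint_efforts": joint torques, N m; "ee_pos": TCP position; "ee_rot": TCP orientation; "force": force on the tool from outside, world axes, zero at the start; "torque": the same for the moment, N m; "finger_gap": finger opening in m; "grasp_force": force on a finger pad.
Only numpy, scipy, OpenCV 4.12 (cv2) and the standard library are available. Lean on these libraries where they do the work, as an engineer would, in place of code of your own. Each camera call takes 0.05 s, during which the arm holds its last target. There are 200 camera calls.

### The job

Refit the drive gear on the gearbox's upright splined shaft: first slip the loose steel spacer ring over the shaft so that it lies flat on the sprung washer, then bring the gear over the shaft hub upwards, turn it until its splines mesh and slide it down onto the ring. Press it fully home against the spring, so that the circlip groove stands clear above the hub, and finish holding it pressed down there - do not let go, or the spring lifts it again. Leave the circlip, the brass bush and the tape measure alone.

Things in the scene. Friction and masses are not known exactly. Their poses are not given: they have to be found in the camera images.
- gearbox: grey cast worm gearbox with cooling fins, fixed on the bench, splined shaft upright; within 105 mm of the shaft axis, but for a 14 mm input stub at its far side reaching 104 mm to its -y. Case top 62 mm above the bench; on it a boss of 66 mm diameter, its rim 76 mm above the bench. Origin on the bench on the shaft axis; z up, case front at x = -64 mm.
- thrust_washer (a joint): travel (m) of the sprung steel washer, 44 mm diameter, round the shaft in the boss: 0 = up, its face 8 mm above the boss rim (84 mm above the bench); 0.008 = down flush with the rim, where the spacer ring lands on the rim. The spring pushes up with 7 N at 0 and 15 N at 0.008, more than the weight of gear and ring.
- output_shaft (a joint): angle (rad) of the output shaft about the gearbox z axis, anticlockwise from above; at 0 one of the six splines points along the gearbox +x. It turns only stiffly (0.4 N m of drag).
- spline_end (a point): on the shaft axis at the upper ends of the splines, 128 mm above the bench; x along one spline, z up. Six straight splines 60 degrees apart, 6.6 mm wide, 32 mm diameter over them, 24 mm between them, run down from here to the boss; top 3 mm tapered. Above: round pilot nose, 23 mm diameter, 8 mm high, chamfered top. Circlip groove 3 to 5.5 mm below this point, just above the seated gear's hub.
- spacer_ring: loose plain steel spacer ring, outer diameter 56 mm, bore 36 mm (2 mm clearance a side over the splines), 14 mm high, about 0.09 kg, lying flat. Origin at the centre of its underside, z up; on the bench at z = 0. Resting on the raised washer its underside is 84 mm above the bench, pressed home 76 mm.
- gear: loose steel spur gear lying flat, hub upwards, 0.3 kg: toothed disc 83 mm diameter, 12 mm thick, with the hub on top, 32 mm overall. Origin at the centre of its underside, z up, x along one spline slot. Underside on the bench at z = 0; resting unmeshed on the spline ends 128 mm above the bench; on the ring with the spring up 98 mm; fully home 90 mm.
- gear_hub (a point): centre of the hub's top face, 32 mm above the gear's underside, axes as the gear's. Hub 48 mm diameter, 20 mm high, with two flats 42 mm apart facing the gear's +y and -y, 24 mm long: grip it on these. Through bore with six slots 60 degrees apart (one along x), 9.2 mm wide, 35 mm across their bottoms, lands between them on 27 mm; it meshes within about 5 degrees and 1.3 mm.
- circlip: bystander: open steel circlip, 34 mm across, 3 mm thick, lying between the robot and the gearbox, to be fitted later by the mechanic; origin at its centre on the bench.
- brass_bush: bystander: flanged brass bush, 46 mm diameter, 30 mm high, right behind the gearbox; origin at its underside.
- tape_measure: bystander: tape measure, 35 x 93 x 67 mm, left behind the gearbox; origin at its underside.
Things that resemble listed ones, but are neither listed nor needed, are in the scene too. Of the things that look like the spacer_ring, the smallest one is meant.

How it is judged:
On the way, in this order (a step that is already met when the one before it is completed fails the run):
1. the spacer ring lies flat on the sprung washer, round the shaft (z of spacer_ring in the frame of gearbox between 0.07 and 0.088 m and horizontal distance between spacer_ring and spline_end below 0.004 m and angle between spacer_ring's own z axis and vertical below 0.06 rad), for 0.2 s.
2. the gear's splines have meshed: it has slid at least 8 mm down the splines (z of gear in the frame of gearbox between 0.08 and 0.12 m and horizontal distance between gear and spline_end below 0.004 m and angle between gear's own z axis and vertical below 0.08 rad), for 0.1 s.
At the end, for the whole second after the job is handed in: Fingers hold the meshed gear pressed home (over 2 N on it): gear within 2.5 mm of its home height, ring within 2.5 mm of the boss rim, sprung washer down more than 5.5 of 8 mm, gear and ring centred on the shaft within 4 mm, gear level within 0.06 rad and still (z of gear in the frame of gearbox between 0.086 and 0.0925 m and horizontal distance between each of gear, spacer_ring and spline_end below 0.004 m and angle between gear's own z axis and vertical below 0.06 rad and z of spacer_ring in the frame of gearbox below 0.0785 m and value of joint thrust_washer above 0.0055 m and contact force between the fingers and gear above 2 N and linear speed of gear below 0.02 m/s); the arm keeps its last pose, push and grip.
It fails at once if the circlip is moved more than 3 cm (distance of circlip from where it was at the start of the episode above 0.03 m).
It fails at once if the brass bush is moved more than 3 cm (distance of brass_bush from where it was at the start of the episode above 0.03 m).
It fails at once if the tape measure is moved more than 3 cm (distance of tape_measure from where it was at the start of the episode above 0.03 m).
It also fails if it takes over 51 s, if anything falls off the work surface, if the arm or the gripper's body presses on something with over 40 N, if the wrist force passes 120 N, or if a joint passes its speed limit or range.

## Working session

There is one attempt and no reset: what is moved stays moved. The work goes in short steps, Python scripts to look and compute and a shell command to move; the robot and the scene stay as the last step left them, time stands still between calls to the robot, and variables do not carry over. Pictures are saved under pics/ and viewed, at most 10 in all, crops included, and the job is handed in when it is done.

```bash
mkdir -p pics; ls; cat > h.py <<'E'
import numpy as np, cv2
from workcell import robot, vision, order
def ray(s,px):  # px (N,2) col,row -> world origin, dirs
    K=np.array(s["camera_matrix"]);D=np.array(s["D"])
    u=cv2.undistortPoints(np.float64(px).reshape(-1,1,2),K,D).reshape(-1,2)
    T=np.array(s["world_from_camera"])
    d=np.c_[u,np.ones(len(u))]
    return T[:3,3],d@T[:3,:3].T
def atz(s,px,z):
    o,d=ray(s,px); return o+d*((z-o[2])/d[:,2])[:,None]
def cloud(s):
    h,w=s["range_z"].shape
    c,r=np.meshgrid(np.arange(w),np.arange(h))
    o,d=ray(s,np.c_[c.ravel(),r.ravel()])
    return (o+d*s["range_z"].reshape(-1,1)).reshape(h,w,3)
def proj(s,p):
    T=np.linalg.inv(np.array(s["world_from_camera"]))
    r,_=cv2.Rodrigues(T[:3,:3])
    return cv2.projectPoints(np.float64(p).reshape(-1,1,3),r,T[:3,3],np.array(s["camera_matrix"]),np.array(s["D"]))[0].reshape(-1,2)
E
cat > a.py <<'E'
from h import *
for n in ["top","scene"]:
    s=vision.snapshot(n); cv2.imwrite(f"pics/{n}0.png",s["image"][:,:,::-1])
    np.savez(f"{n}0.npz",**{k:v for k,v in s.items()})
    P=cloud(s)
    print(n,np.round(np.array(s["world_from_camera"])[:3,3],3))
    for t in ["gearbox","spacer_ring","gear","gear_hub","spline_end","circlip","brass_bush","tape_measure"]:
        for f in (vision.pinpoint,):
            for d in f(t,s)[:4]:
                r,c=d["at"]; 
                q=P[int(np.clip(r,0,399)),int(np.clip(c,0,639))]
                print(t,np.round(d["at"],1),round(d["confidence"],2),np.round(q,3))
print(robot.read_state())
E
python3 a.py
```

```text
pics
top [0.332 0.008 1.261]
gearbox [178.1 317.7] 0.86 [0.557 0.012 0.08 ]
spacer_ring [221.5 376.3] 0.95 [ 0.462 -0.143  0.003]
spacer_ring [212.7 422.1] 0.66 [ 0.488 -0.263  0.003]
spacer_ring [258.5 423.9] 0.56 [ 0.369 -0.265 -0.   ]
gear [195.4 233.3] 0.8 [0.522 0.231 0.003]
gear_hub [188.4 230.9] 0.71 [0.539 0.239 0.009]
spline_end [177.9 315.1] 0.73 [0.332 0.008 1.261]
circlip [244.5 324.5] 0.38 [ 0.4   -0.01  -0.001]
brass_bush [138.2 400. ] 0.69 [ 0.684 -0.206  0.006]
tape_measure [144.4 245.7] 0.97 [0.645 0.197 0.058]
scene [-0.299 -0.53   0.667]
gearbox [237.8 333.7] 0.7 [ 0.523 -0.01   0.045]
spacer_ring [295.5 424.2] 0.75 [ 0.486 -0.269  0.005]
spacer_ring [283.9 372. ] 0.66 [ 0.442 -0.163  0.022]
spacer_ring [198.8 337.7] 0.64 [0.559 0.002 0.135]
spacer_ring [326.2 394.9] 0.6 [ 0.363 -0.256  0.005]
gear [226. 261.] 0.98 [0.508 0.211 0.012]
gear_hub [214.  257.3] 0.87 [0.527 0.24  0.031]
spline_end [193.9 337.4] 0.79 [0.576 0.012 0.138]
circlip [276.6 304.7] 0.48 [ 0.399 -0.009  0.005]
brass_bush [243.4 430.4] 0.51 [ 0.665 -0.208  0.019]
tape_measure [206.7 298.5] 0.65 [0.64  0.184 0.021]
{'clock': 0.9, 'joint_pos': array([-1.40879983,  0.5756718 ,  0.02488264,  1.43711827, -0.01495964,
        1.12898866, -0.05647915]), 'dq': array([ 0.00031419, -0.00247338, -0.00168413,  0.00153435,  0.00047243,
        0.00010164,  0.000406  ]), 'joint_efforts': array([-1.19398546e-04, -7.65492082e+01,  2.24856734e+00, -2.86290604e+01,
        1.52477977e-02,  2.64303038e-03, -8.81663254e-06]), 'ee_pos': array([0.16424378, 0.65471179, 0.24530096]), 'ee_rot': array([ 1.09185947e-05,  1.22564004e-01,  9.92460611e-01, -1.38199167e-06]), 'force': array([ 0.34987128, -0.17814932,  0.41109966]), 'torque': array([ 0.00099089, -0.03850023,  0.00116016]), 'grasp_force': 0.0, 'finger_gap': 0.08547010799282635}
```

```bash
python3 - <<'E'
import cv2
a=cv2.imread("pics/top0.png")[110:300,190:450]; cv2.imwrite("pics/topc.png",cv2.resize(a,(780,570),interpolation=cv2.INTER_CUBIC))
E
```

```text
(no output)
```

View pics/topc.png

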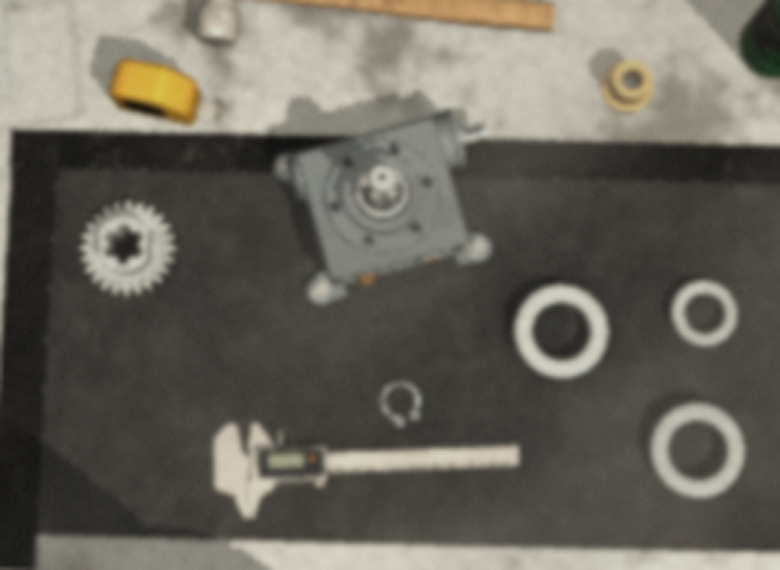

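View pics/scene0.png

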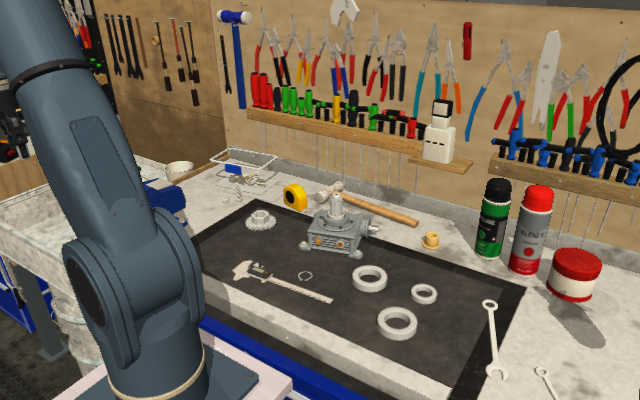

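The tape is at full-frame (245,144). The circlip is at (324,244) and the bush at (400,138). Ring candidates in the top view are (376,221) large, (424,259) large and (424,214), which is clearly the smallest and so the one meant. The gear is at (233,193), hub up, and the shaft at (317,172). Next I'll make rectified close crops of the ring, gear and shaft.

```bash
cat > rect.py <<'E'
from h import *
def rect(s,cx,cy,z,half=0.06,n=260):
    # image up = +x world, left = +y
    g=np.linspace(half,-half,n)
    X,Y=np.meshgrid(cx+g,cy+g,indexing='ij')
    p=proj(s,np.c_[X.ravel(),Y.ravel(),np.full(X.size,z)]).astype(np.float32).reshape(n,n,2)
    return cv2.remap(s["image"],p[:,:,0],p[:,:,1],cv2.INTER_CUBIC)
E
python3 - <<'E'
from rect import *
ims=[]
for n in ["top","scene"]:
    s=dict(np.load(f"{n}0.npz"))
    row=[rect(s,.488,-.265,.014),rect(s,.525,.24,.032),rect(s,.553,.012,.128)]
    for i,a in enumerate(row):
        a=a.copy()
        cv2.line(a,(130,120),(130,140),(255,0,0),1);cv2.line(a,(120,130),(140,130),(255,0,0),1); row[i]=a
    ims.append(np.hstack(row))
cv2.imwrite("pics/rect.png",np.vstack(ims)[:,:,::-1])
for n in ["top","scene"]:
    s=dict(np.load(f"{n}0.npz"));P=cloud(s)
    for nm,c,zr,r in [("ring",(.488,-.265),(.009,.02),.05),("hub",(.53,.235),(.025,.04),.035),("disc",(.525,.235),(.008,.04),.06),("shaft",(.553,.012),(.1,.15),.04),("boss",(.553,.012),(.07,.1),.06),("case",(.553,.012),(.055,.068),.12)]:
        m=(np.hypot(P[:,:,0]-c[0],P[:,:,1]-c[1])<r)&(P[:,:,2]>zr[0])&(P[:,:,2]<zr[1])
        q=P[m]
        if len(q)>5:
            (cc,rr)=cv2.minEnclosingCircle(q[:,:2].astype(np.float32)); print(n,nm,len(q),np.round(q.mean(0),4),"mec",np.round(cc,4),round(rr,4))
E
```

```text
top ring 215 [ 0.4806 -0.2653  0.0138] mec [ 0.4873 -0.2676] 0.0399
top hub 162 [0.5276 0.2316 0.0316] mec [0.5269 0.2326] 0.0248
top disc 566 [0.5261 0.2301 0.0179] mec [0.5289 0.2343] 0.0557
top shaft 133 [0.5656 0.0117 0.1285] mec [0.5683 0.0108] 0.0164
top boss 387 [0.5648 0.012  0.0781] mec [0.563  0.0124] 0.0381
top case 1280 [0.5656 0.0118 0.0595] mec [0.5702 0.0056] 0.0839
scene ring 286 [ 0.4795 -0.2687  0.0146] mec [ 0.4812 -0.268 ] 0.0302
scene hub 147 [0.5259 0.2272 0.0318] mec [0.5273 0.2293] 0.0263
scene disc 430 [0.5213 0.2232 0.0206] mec [0.5283 0.2285] 0.0429
scene shaft 194 [0.5627 0.0055 0.1219] mec [0.5684 0.0074] 0.0178
scene boss 327 [0.5579 0.0025 0.0815] mec [0.5655 0.0136] 0.0401
scene case 791 [ 0.555  -0.0024  0.0605] mec [0.5698 0.0015] 0.0832
```

View pics/rect.png

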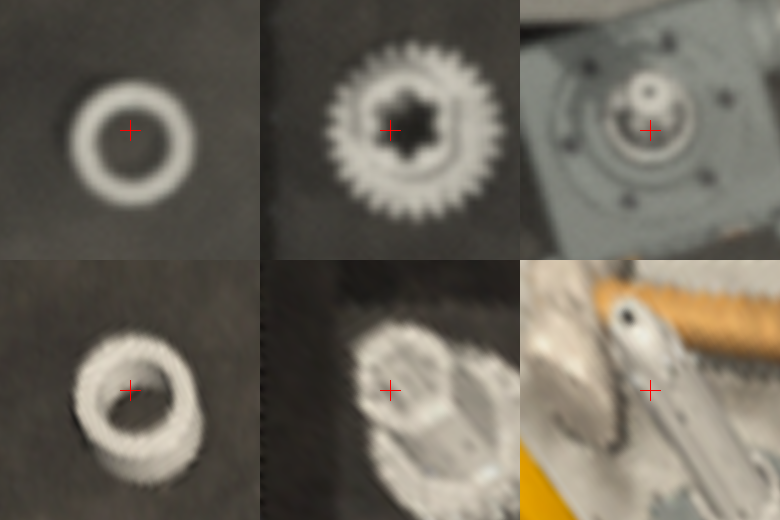

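The top crops show the ring centred near (133,143), with an outer radius of about 61 px = 28 mm, so it is the 56 mm ring. The gear's star bore is at (409,126), and its hub flats face roughly left and right (±y). The shaft nose is at (649,92). Next I'll refine the centres with known-radius edge fits and get the slot and spline phase.

```bash
cat >> rect.py <<'E'
def samp(g,s,P):
    p=proj(s,P).astype(np.float32)
    return cv2.remap(g,p[:,0].reshape(-1,1),p[:,1].reshape(-1,1),cv2.INTER_LINEAR).ravel()
def circ(s,c,r,z,w=.012,d=.0015,sgn=0,th=None):
    """centre by |mean radial gradient| at radius r in plane z; sgn +1: bright inside"""
    g=s["image"].astype(np.float32).mean(2)
    from scipy.optimize import minimize
    t=np.linspace(0,2*np.pi,120,endpoint=False) if th is None else th
    def f(q):
        def ringv(R): return samp(g,s,np.c_[q[0]+R*np.cos(t),q[1]+R*np.sin(t),np.full(len(t),z)])
        D=ringv(r-d)-ringv(r+d)
        return -(sgn*D.mean() if sgn else abs(D.mean()))
    G=np.arange(-w,w+1e-6,.0015)
    v=[(f((c[0]+a,c[1]+b)),c[0]+a,c[1]+b) for a in G for b in G]
    b=min(v); o=minimize(f,b[1:],method="Nelder-Mead",options=dict(initial_simplex=[b[1:],(b[1]+.001,b[2]),(b[1],b[2]+.001)],xatol=5e-5))
    return np.round(o.x,4),round(-o.fun,1)
def phase(s,c,r,z,k):
    g=s["image"].astype(np.float32).mean(2)
    t=np.linspace(0,2*np.pi,360,endpoint=False)
    v=samp(g,s,np.c_[c[0]+r*np.cos(t),c[1]+r*np.sin(t),np.full(360,z)])
    F=(v*np.exp(-1j*k*t)).mean(); return round(np.degrees(-np.angle(F)/k)%(360/k),1),round(abs(F),1)  # angle of a maximum: v~cos(k(t-a)) 
E
python3 - <<'E'
from rect import *
for n in ["top","scene"]:
    s=dict(np.load(f"{n}0.npz"))
    print(n,"ring out",circ(s,(.482,-.267),.028,.014,sgn=1),"in",circ(s,(.482,-.267),.018,.014,sgn=-1))
    print(n,"disc",circ(s,(.527,.231),.040,.012,sgn=1),"hub",circ(s,(.527,.231),.0235,.032,sgn=1),"bore",circ(s,(.527,.231),.0155,.032,sgn=-1))
    print(n,"washer",circ(s,(.569,.011),.022,.084,sgn=1),"boss",circ(s,(.569,.011),.033,.076),"nose",circ(s,(.569,.011),.0115,.136,w=.006,sgn=1))
s=dict(np.load("top0.npz"))
for r in (.0145,.0155,.0165): print("gear bright",phase(s,(.527,.231),r,.032,6))
for r in (.021,.022,.023,.024,.025): print("flat",phase(s,(.527,.231),r,.032,2))
for r in (.013,.0145,.0155): print("shaft bright",phase(s,(.569,.011),r,.126,6))
s=dict(np.load("scene0.npz"))
for r in (.021,.022,.023,.024): print("flat sc",phase(s,(.527,.229),r,.032,2))
E
```

```text
top ring out (array([ 0.4817, -0.2663]), np.float64(49.5)) in (array([ 0.4811, -0.2666]), np.float64(46.4))
top disc (array([0.528 , 0.2325]), np.float64(34.8)) hub (array([0.5283, 0.2326]), np.float64(10.9)) bore (array([0.5278, 0.2325]), np.float64(41.9))
top washer (array([0.5676, 0.0121]), np.float64(18.9)) boss (array([0.5695, 0.0114]), np.float64(6.3)) nose (array([0.5676, 0.0109]), np.float64(24.6))
scene ring out (array([ 0.4848, -0.2675]), np.float64(64.8)) in (array([ 0.485 , -0.2676]), np.float64(50.1))
scene disc (array([0.5216, 0.2256]), np.float64(25.3)) hub (array([0.5312, 0.2333]), np.float64(40.2)) bore (array([0.5306, 0.2329]), np.float64(15.1))
scene washer (array([0.5709, 0.012 ]), np.float64(17.5)) boss (array([0.5708, 0.0122]), np.float64(8.4)) nose (array([0.5711, 0.0115]), np.float64(20.6))
gear bright (np.float64(30.5), np.float64(10.3))
gear bright (np.float64(30.6), np.float64(10.5))
gear bright (np.float64(30.7), np.float64(9.2))
flat (np.float64(174.1), np.float64(4.7))
flat (np.float64(168.2), np.float64(4.4))
flat (np.float64(159.4), np.float64(4.2))
flat (np.float64(148.2), np.float64(4.5))
flat (np.float64(137.4), np.float64(5.5))
shaft bright (np.float64(34.7), np.float64(4.7))
shaft bright (np.float64(34.6), np.float64(5.4))
shaft bright (np.float64(34.5), np.float64(5.3))
flat sc (np.float64(1.2), np.float64(5.8))
flat sc (np.float64(12.5), np.float64(5.4))
flat sc (np.float64(26.8), np.float64(6.7))
flat sc (np.float64(34.2), np.float64(9.1))
```

```bash
python3 -m jog '[{"hand":0,"translation":[-1,-1,0],"turn":[0,0,-0.2]},{"hand":0,"translation":[-1,-1,0],"turn":[0,0,-0.11]},{"hand":0,"translation":[-1,-1,0],"turn":[0,0,0]},{"hand":0,"translation":[-1,-1,0],"turn":[0,0,0]},{"hand":0,"translation":[-1,-1,0],"turn":[0,0,0]}]'
```

```text
clock: 1.52
ee_pos: [0.2807, 0.5212, 0.2454]
ee_rot: [0.0, 0.001, 1.0, 0.0]
force: [1.0, 0.1, -0.2]
finger_gap: 0.0853
grasp_force: 0.0
```

```bash
python3 -c "
from workcell import robot; print(robot.tips_ahead)"
python3 -m jog '[{"hand":0,"translation":[-1,-1,0],"turn":[0,0,0]},{"hand":0,"translation":[-1,-1,0],"turn":[0,0,0]},{"hand":0,"translation":[-1,-1,0],"turn":[0,0,0]},{"hand":0,"translation":[-1,-1,0],"turn":[0,0,0]},{"hand":0,"translation":[-1,-1,0],"turn":[0,0,0]}]' | head -2
python3 -m jog '[{"hand":0,"translation":[-1,-1,0],"turn":[0,0,0]},{"hand":0,"translation":[-1,-1,0],"turn":[0,0,0]},{"hand":0,"translation":[-1,-1,0],"turn":[0,0,0]},{"hand":0,"translation":[0,-1,0],"turn":[0,0,0]},{"hand":0,"translation":[0,-1,0],"turn":[0,0,0]}]' | head -2
python3 -m jog '[{"hand":0,"translation":[0,-1,0],"turn":[0,0,0]},{"hand":0,"translation":[0,-1,0],"turn":[0,0,0]},{"hand":0,"translation":[0,-1,0],"turn":[0,0,0]},{"hand":0,"translation":[0,-1,0],"turn":[0,0,0]},{"hand":0,"translation":[0,-1,0],"turn":[0,0,0]}]' | head -2
python3 -m jog '[{"hand":0,"translation":[0,-1,0],"turn":[0,0,0]},{"hand":0,"translation":[0,-1,0],"turn":[0,0,0]},{"hand":0,"translation":[0,-1,0],"turn":[0,0,0]},{"hand":0,"translation":[0,-1,0],"turn":[0,0,0]},{"hand":0,"translation":[0,-1,0],"turn":[0,0,0]}]' | head -2
python3 -m jog '[{"hand":0,"translation":[0,-1,0],"turn":[0,0,0]},{"hand":0,"translation":[0,-1,0],"turn":[0,0,0]},{"hand":0,"translation":[0,-1,0],"turn":[0,0,0]},{"hand":0,"translation":[0,-1,0],"turn":[0,0,0]},{"hand":0,"translation":[0,-1,0.6],"turn":[0,0,0]}]' | head -2
python3 -m jog '[{"hand":0,"translation":[0,-1,1],"turn":[0,0,0]},{"hand":0,"translation":[0,-1,1],"turn":[0,0,0]},{"hand":0,"translation":[0,-1,1],"turn":[0,0,0]},{"hand":0,"translation":[0,-1,1],"turn":[0,0,0]},{"hand":0,"translation":[0,-1,1],"turn":[0,0,0]}]'
```

```text
0.014
clock: 2.15
ee_pos: [0.4054, 0.396, 0.2455]
clock: 2.78
ee_pos: [0.4787, 0.2706, 0.2452]
clock: 3.4
ee_pos: [0.4781, 0.1459, 0.2454]
clock: 4.03
ee_pos: [0.4778, 0.0212, 0.2454]
clock: 4.65
ee_pos: [0.4784, -0.1037, 0.2311]
clock: 5.28
ee_pos: [0.4778, -0.2284, 0.1048]
ee_rot: [0.0, 0.001, 1.0, 0.0]
force: [0.3, -0.2, 0.2]
finger_gap: 0.0855
grasp_force: 0.0
```

```bash
python3 -m jog '[{"hand":0,"translation":[-0.2,-0.8,0.4],"turn":[0,0,0]},{"hand":0,"translation":[0,-0.75,0.4],"turn":[0,0,0]},{"hand":0,"translation":[0,0,1],"turn":[0,0,0]},{"hand":0,"translation":[0,0,1],"turn":[0,0,0]},{"hand":0.1,"translation":[0,0,0.8],"turn":[0,0,0]}]' | head -4
python3 -m jog '[{"hand":0.6,"translation":[0,0,0],"turn":[0,0,0]},{"hand":0.6,"translation":[0,0,0],"turn":[0,0,0]},{"hand":0.6,"translation":[0,0,0],"turn":[0,0,0]},{"hand":0.6,"translation":[0,0,0],"turn":[0,0,0]}]'
```

```text
clock: 5.9
ee_pos: [0.4835, -0.2673, 0.0149]
ee_rot: [0.0, 0.001, 1.0, -0.0]
force: [0.6, 0.7, -0.2]
clock: 6.4
ee_pos: [0.4836, -0.2673, 0.016]
ee_rot: [0.001, 0.001, 1.0, -0.0]
force: [0.1, 0.6, 3.4]
finger_gap: 0.0524
grasp_force: 63.2
```

```bash
python3 -m jog '[{"hand":0.6,"translation":[0,0,-0.4],"turn":[0,0,0]},{"hand":0.6,"translation":[0,0,-1],"turn":[0,0,0]},{"hand":0.6,"translation":[0,0,-1],"turn":[0,0,0]},{"hand":0.6,"translation":[0,0,-1],"turn":[0,0,0]},{"hand":0.6,"translation":[0,0,-1],"turn":[0,0,0]}]'
cat > snap.py <<'E'
import sys
from rect import *
i=sys.argv[1]
for n in ["top","scene"]:
    s=vision.snapshot(n); np.savez(f"{n}{i}.npz",**s)
print(robot.read_state()["ee_pos"])
E
python3 snap.py 1; python3 - <<'E'
from h import *
a=np.load("scene1.npz")["image"]
p=proj(dict(np.load("scene1.npz")),[.484,-.267,.11])[0].astype(int)
c=a[p[1]-70:p[1]+70,p[0]-90:p[0]+90]
cv2.imwrite("pics/s1.png",cv2.resize(c,None,fx=4,fy=4,interpolation=cv2.INTER_CUBIC)[:,:,::-1]);print(p)
E
```

```text
clock: 7.02
ee_pos: [0.483, -0.2671, 0.1269]
ee_rot: [0.0, 0.001, 1.0, -0.0]
force: [0.2, 0.4, -1.3]
finger_gap: 0.0525
grasp_force: 63.1
[ 0.48430482 -0.26785941  0.12835577]
[427 255]
```

View pics/s1.png

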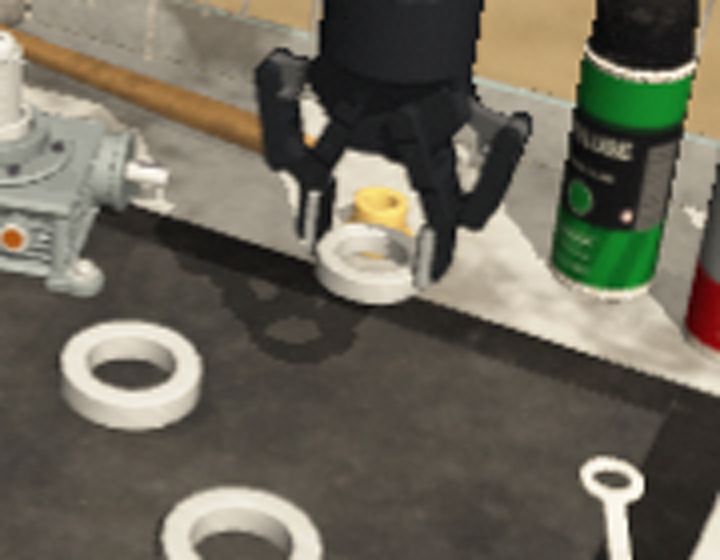

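The ring is held level between the fingertips. I'll move it beside the shaft and measure the TCP-to-ring offset in both cameras there.

```bash
python3 -m jog '[{"hand":0.6,"translation":[-0.4,1,-1],"turn":[0,0,0]},{"hand":0.6,"translation":[-0.5,1,-0.9],"turn":[0,0,0]},{"hand":0.6,"translation":[-0.5,1,0],"turn":[0,0,0]},{"hand":0.6,"translation":[-0.5,1,0],"turn":[0,0,0]},{"hand":0.6,"translation":[-0.5,1,0],"turn":[0,0,0]}]' | head -2
python3 -m jog '[{"hand":0.6,"translation":[-0.5,1,0],"turn":[0,0,0]},{"hand":0.6,"translation":[-0.5,0.9,0],"turn":[0,0,0]},{"hand":0.6,"translation":[0,0.8,0],"turn":[0,0,0]},{"hand":0.6,"translation":[0,0,0],"turn":[0,0,0]},{"hand":0.6,"translation":[0,0,0],"turn":[0,0,0]}]'
python3 snap.py 2; cat > m2.py <<'E'
from rect import *
import sys
i,x,y,z=sys.argv[1],*map(float,sys.argv[2:5])
ims=[]
for n in ["top","scene"]:
    s=dict(np.load(f"{n}{i}.npz"))
    zt=z-.016+.014
    print(n,"out",circ(s,(x,y),.028,zt,sgn=1,w=.008),"in",circ(s,(x,y),.018,zt,sgn=-1,w=.008),"nose",circ(s,(.569,.011),.0115,.136,w=.006,sgn=1),"washer",circ(s,(.569,.011),.022,.084,sgn=1,w=.006))
    ims+=[rect(s,x,y,zt),rect(s,.569,.0115,.136)]
cv2.imwrite(f"pics/m{i}.png",cv2.resize(np.vstack([np.hstack(ims[:2]),np.hstack(ims[2:])]),None,fx=1.1,fy=1.1)[:,:,::-1])
E
python3 m2.py 2 .569 -.075 .175
```

```text
clock: 7.75
ee_pos: [0.5434, -0.1413, 0.1725]
clock: 8.38
ee_pos: [0.5679, -0.0759, 0.1728]
ee_rot: [-0.0, 0.002, 1.0, -0.0]
force: [-0.3, 0.4, -0.0]
finger_gap: 0.0528
grasp_force: 63.3
[ 0.56809667 -0.07612181  0.17288107]
top out (array([ 0.5611, -0.0816]), np.float64(1.5)) in (array([ 0.5706, -0.0817]), np.float64(0.2)) nose (array([0.5675, 0.011 ]), np.float64(26.3)) washer (array([0.5678, 0.0121]), np.float64(20.9))
scene out (array([ 0.5657, -0.0782]), np.float64(37.8)) in (array([ 0.5656, -0.0776]), np.float64(19.0)) nose (array([0.5713, 0.0117]), np.float64(32.4)) washer (array([0.5713, 0.012 ]), np.float64(20.5))
```

View pics/m2.png

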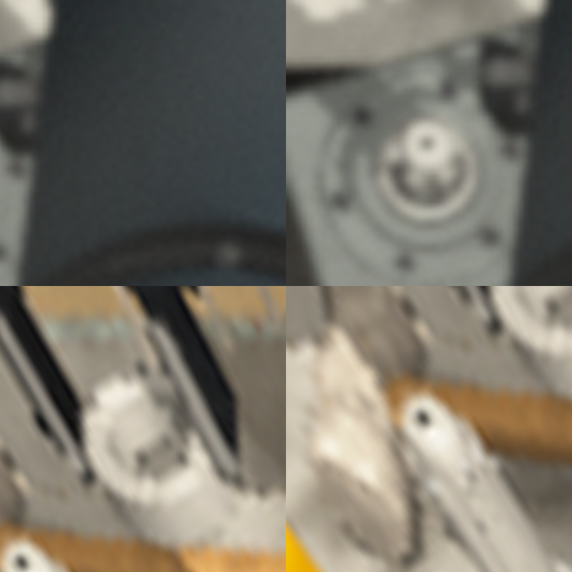

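The overhead view is blocked by the arm; the scene view shows the ring held level. I'll use the depth image to pin down the ring's height.

```bash
python3 - <<'E'
from rect import *
def ann(s,c,r0,r1,z):
    P=cloud(s); 
    h,w=P.shape[:2]; cc,rr=np.meshgrid(np.arange(w),np.arange(h))
    q=atz(s,np.c_[cc.ravel(),rr.ravel()],z)
    d=np.hypot(q[:,0]-c[0],q[:,1]-c[1]).reshape(h,w)
    m=(d>r0)&(d<r1)&(s["range_z"]>0); v=P[m]; v=v[abs(v[:,2]-z)<.012]
    return len(v),np.round(np.median(v[:,2]),4),round(v[:,2].std(),4)
s0=dict(np.load("scene0.npz"));s1=dict(np.load("scene1.npz"));s2=dict(np.load("scene2.npz"))
print("bench ring",ann(s0,(.485,-.2675),.0195,.0265,.014))
print("bench",ann(s0,(.485,-.2675),.05,.08,.0))
c,_=circ(s1,(.484,-.268),.028,.1264,sgn=1,w=.008);ci,_=circ(s1,(.484,-.268),.018,.1264,sgn=-1,w=.008)
print("held1",c,ci,ann(s1,c,.0195,.0265,.1264))
print("held2",ann(s2,(.5657,-.078),.0195,.0265,.1709))
print("nose",ann(s2,(.5713,.0117),.003,.0095,.136))
for dz in (-.004,-.002,0,.002):
    print(dz,circ(s1,(.484,-.268),.028,.1264+dz,sgn=1,w=.008),circ(s2,(.566,-.078),.028,.1709+dz,sgn=1,w=.008))
E
```

```text
bench ring (140, np.float64(0.016), np.float64(0.0011))
bench (1528, np.float64(0.0044), np.float64(0.0012))
held1 [ 0.4882 -0.2684] [ 0.4879 -0.2676] (120, np.float64(0.1299), np.float64(0.0018))
held2 (77, np.float64(0.1726), np.float64(0.0025))
nose (20, np.float64(0.1385), np.float64(0.0009))
-0.004 (array([ 0.4775, -0.2719]), np.float64(37.8)) (array([ 0.5764, -0.0726]), np.float64(37.7))
-0.002 (array([ 0.491 , -0.2673]), np.float64(35.2)) (array([ 0.5727, -0.0743]), np.float64(37.8))
0 (array([ 0.4882, -0.2684]), np.float64(36.0)) (array([ 0.5693, -0.0762]), np.float64(37.9))
0.002 (array([ 0.4854, -0.2694]), np.float64(36.9)) (array([ 0.566 , -0.0781]), np.float64(37.8))
```

```bash
python3 -m jog '[{"hand":0.6,"translation":[-0.07,1,0],"turn":[0,0,0]},{"hand":0.6,"translation":[0,1,0],"turn":[0,0,0]},{"hand":0.6,"translation":[0,0.9,0],"turn":[0,0,0]},{"hand":0.6,"translation":[0,0.6,0],"turn":[0,0,0]},{"hand":0.6,"translation":[0,0,0.6],"turn":[0,0,0]}]'
python3 -m jog '[{"hand":0.6,"translation":[0,0,0.4],"turn":[0,0,0]},{"hand":0.6,"translation":[0,0,0.3],"turn":[0,0,0]}]'
```

```text
clock: 9.1
ee_pos: [0.5713, 0.0132, 0.1581]
ee_rot: [0.001, 0.001, 1.0, 0.0]
force: [-1.0, -0.4, -0.8]
finger_gap: 0.053
grasp_force: 63.3
clock: 9.35
ee_pos: [0.5701, 0.0114, 0.1392]
ee_rot: [-0.001, 0.002, 1.0, -0.0]
force: [-0.2, 0.6, -0.4]
finger_gap: 0.0529
grasp_force: 63.3
```

```bash
python3 -m jog '[{"hand":0.6,"translation":[0,0,0.2],"turn":[0,0,0]},{"hand":0.6,"translation":[0,0,0.3],"turn":[0,0,0]},{"hand":0.6,"translation":[0,0,0.3],"turn":[0,0,0]}]' | head -4
python3 -m jog '[{"hand":0.6,"translation":[0,0,0.3],"turn":[0,0,0]},{"hand":0.6,"translation":[0,0,0.3],"turn":[0,0,0]},{"hand":0.6,"translation":[0,0,0.12],"turn":[0,0,0]}]'
```

```text
clock: 9.72
ee_pos: [0.5706, 0.0126, 0.1199]
ee_rot: [0.0, 0.001, 1.0, -0.0]
force: [0.2, -0.6, -0.7]
clock: 10.1
ee_pos: [0.5703, 0.0127, 0.1017]
ee_rot: [-0.0, 0.001, 1.0, -0.0]
force: [0.6, 0.1, -0.2]
finger_gap: 0.0525
grasp_force: 63.3
```

```bash
python3 -m jog '[{"hand":0.6,"translation":[0,0,0.08],"turn":[0,0,0]},{"hand":0,"translation":[0,0,0],"turn":[0,0,0]},{"hand":0,"translation":[0,0,0],"turn":[0,0,0]},{"hand":0,"translation":[0,0,0],"turn":[0,0,0]},{"hand":0,"translation":[0,0,-0.5],"turn":[0,0,0]}]'
python3 -m jog '[{"hand":0,"translation":[0,0,-1],"turn":[0,0,0]},{"hand":0,"translation":[0,0,-1],"turn":[0,0,0]},{"hand":0,"translation":[0,0.5,-0.8],"turn":[0,0,0]},{"hand":0,"translation":[0.2,1,0],"turn":[0,0,0]},{"hand":0,"translation":[0.2,1,0],"turn":[0,0,0]}]' | head -4
python3 -m jog '[{"hand":0,"translation":[0.2,1,0],"turn":[0,0,0]},{"hand":0,"translation":[0.2,1,0],"turn":[0,0,0]},{"hand":0,"translation":[0.2,1,0],"turn":[0,0,0]},{"hand":0,"translation":[0.2,1,0],"turn":[0,0,0]},{"hand":0,"translation":[0.2,1,0],"turn":[0,0,0]}]'
python3 snap.py 3; python3 - <<'E'
from rect import *
ims=[]
for n in ["top","scene"]:
    s=dict(np.load(f"{n}3.npz"))
    print(n,circ(s,(.569,.012),.028,.098,sgn=1,w=.006),"nose",circ(s,(.569,.011),.0115,.136,w=.006,sgn=1))
    ims+=[rect(s,.569,.012,.098,.04,300)]
cv2.imwrite("pics/m3.png",np.hstack(ims)[:,:,::-1])
s=dict(np.load("top3.npz"))
for r in (.013,.0145,.0155): print("shaft bright",phase(s,(.5677,.011),r,.126,6))
E
```

```text
clock: 10.72
ee_pos: [0.57, 0.0127, 0.1127]
ee_rot: [-0.001, 0.001, 1.0, -0.0]
force: [0.5, -0.8, 0.2]
finger_gap: 0.0858
grasp_force: 0.0
clock: 11.35
ee_pos: [0.5608, 0.0757, 0.1842]
ee_rot: [0.001, 0.001, 1.0, 0.0]
force: [0.6, 0.5, -0.8]
clock: 11.98
ee_pos: [0.5359, 0.2011, 0.1838]
ee_rot: [0.0, 0.001, 1.0, 0.0]
force: [-0.1, -0.1, -0.1]
finger_gap: 0.0852
grasp_force: 0.0
[0.53519409 0.20378158 0.18363273]
top (array([0.5693, 0.013 ]), np.float64(31.8)) nose (array([0.5653, 0.0122]), np.float64(22.0))
scene (array([0.5725, 0.0128]), np.float64(18.4)) nose (array([0.5713, 0.0115]), np.float64(21.3))
shaft bright (np.float64(34.3), np.float64(5.2))
shaft bright (np.float64(33.6), np.float64(6.0))
shaft bright (np.float64(33.9), np.float64(5.3))
```

View pics/m3.png

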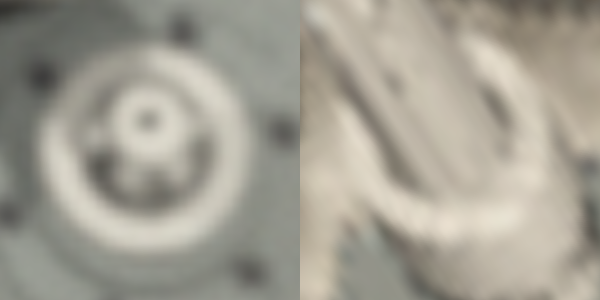

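The ring lies flat round the shaft, with the nose at (148,120) and the ring centred at about (148,148) in the top crop. On to the gear.

```bash
python3 -m jog '[{"hand":0,"translation":[0.24,0.6,0.8],"turn":[0,0,0]},{"hand":0,"translation":[0,0.6,0.8],"turn":[0,0,0]},{"hand":0,"translation":[0,0,1],"turn":[0,0,0]},{"hand":0,"translation":[0,0,1],"turn":[0,0,0]},{"hand":0,"translation":[0,0,1],"turn":[0,0,0]}]' | head -4
python3 -m jog '[{"hand":0.1,"translation":[0,0,0.9],"turn":[0,0,0]},{"hand":0.1,"translation":[0,0,0.5],"turn":[0,0,0]},{"hand":0.1,"translation":[0,0,0],"turn":[0,0,0]}]'
```

```text
clock: 12.7
ee_pos: [0.5306, 0.2295, 0.0678]
ee_rot: [0.0, 0.001, 1.0, -0.0]
force: [-0.0, 0.4, 0.4]
clock: 13.08
ee_pos: [0.53, 0.2297, 0.0326]
ee_rot: [-0.0, 0.001, 1.0, -0.0]
force: [0.6, -0.1, 0.0]
finger_gap: 0.0769
grasp_force: 0.0
```

```bash
python3 -m jog '[{"hand":0.1,"translation":[0,0.12,0.06],"turn":[0,0,0]},{"hand":0.8,"translation":[0,0,0],"turn":[0,0,0]},{"hand":0.8,"translation":[0,0,0],"turn":[0,0,0]},{"hand":0.8,"translation":[0,0,0],"turn":[0,0,0]},{"hand":0.8,"translation":[0,0,0],"turn":[0,0,0]}]'
```

```text
clock: 13.7
ee_pos: [0.5303, 0.2334, 0.0321]
ee_rot: [0.0, 0.001, 1.0, 0.0]
force: [-0.8, -0.0, 6.4]
finger_gap: 0.0406
grasp_force: 60.7
```

```bash
python3 -m jog '[{"hand":0.8,"translation":[0,0,-0.5],"turn":[0,0,0]},{"hand":0.8,"translation":[0,0,-1],"turn":[0,0,0]},{"hand":0.8,"translation":[0,0,-1],"turn":[0,0,0]},{"hand":0.8,"translation":[0,0,-1],"turn":[0,0,0]},{"hand":0.8,"translation":[0,0,-1],"turn":[0,0,0]}]'
python3 -m jog '[{"hand":0.8,"translation":[-0.3,-0.9,-1],"turn":[0,0,0]},{"hand":0.8,"translation":[-0.4,-0.9,-0.7],"turn":[0,0,0]},{"hand":0.8,"translation":[-0.4,-0.9,0],"turn":[0,0,0]},{"hand":0.8,"translation":[-0.4,-0.9,0],"turn":[0,0,0]},{"hand":0.8,"translation":[0,0,0],"turn":[0,0,0]}]'
python3 snap.py 4; python3 - <<'E'
from rect import *
s=dict(np.load("scene4.npz")); e=robot.read_state()["ee_pos"]
zb=e[2]-.032
print("hub",circ(s,e[:2],.0235,zb+.032,sgn=1,w=.008),"disc",circ(s,e[:2],.040,zb+.012,sgn=1,w=.008),"nose",circ(s,(.569,.011),.0115,.136,w=.006,sgn=1))
p=proj(s,e)[0].astype(int)
c=s["image"][p[1]-70:p[1]+70,p[0]-70:p[0]+110]
cv2.imwrite("pics/s4.png",cv2.resize(c,None,fx=4,fy=4,interpolation=cv2.INTER_CUBIC)[:,:,::-1])
E
```

```text
clock: 14.32
ee_pos: [0.5297, 0.2331, 0.1452]
ee_rot: [-0.0, 0.001, 1.0, -0.0]
force: [0.4, 0.3, -3.8]
finger_gap: 0.0404
grasp_force: 61.8
clock: 14.95
ee_pos: [0.5677, 0.1404, 0.1869]
ee_rot: [0.0, 0.003, 1.0, -0.001]
force: [-0.1, -0.1, -2.7]
finger_gap: 0.0405
grasp_force: 61.9
[0.56694434 0.14329432 0.18659153]
hub (array([0.5657, 0.1438]), np.float64(31.9)) disc (array([0.5657, 0.1419]), np.float64(13.4)) nose (array([0.5713, 0.0114]), np.float64(18.6))
```

View pics/s4.png

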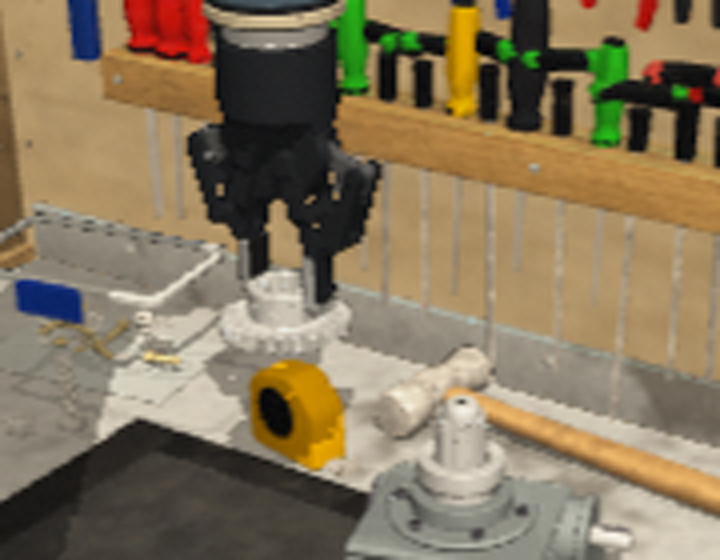

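```bash
python3 -m jog '[{"hand":0.8,"translation":[-0.1,-1,0],"turn":[0,0,0]},{"hand":0.8,"translation":[0,-1,0],"turn":[0,0,0]},{"hand":0.8,"translation":[0,-1,0],"turn":[0,0,0]},{"hand":0.8,"translation":[0,-1,0],"turn":[0,0,0]},{"hand":0.8,"translation":[0,-1,0],"turn":[0,0,0]}]' | head -2
python3 -m jog '[{"hand":0.8,"translation":[0,-0.24,0],"turn":[0,0,0]},{"hand":0.8,"translation":[0,0,0],"turn":[0,0,0.2]},{"hand":0.8,"translation":[0,0,0],"turn":[0,0,0.2]},{"hand":0.8,"translation":[0,0,0],"turn":[0,0,0.18]}]' | head -3
python3 -m jog '[{"hand":0.8,"translation":[0,0,0.1],"turn":[0,0,0]}]' | head -4
python3 -m jog '[{"hand":0.8,"translation":[0,0,0.1],"turn":[0,0,0]}]' | head -4
python3 -m jog '[{"hand":0.8,"translation":[0,0,0.1],"turn":[0,0,0]}]' | head -4; python3 snap.py 5; python3 - <<'E'
from rect import *
s=dict(np.load("scene5.npz")); e=robot.read_state()["ee_pos"]
print("hub",circ(s,e[:2],.0235,e[2],sgn=1,w=.006))
E
```

```text
clock: 15.68
ee_pos: [0.5691, 0.0188, 0.1864]
clock: 16.18
ee_pos: [0.5694, 0.0142, 0.1863]
ee_rot: [-0.0, 0.228, 0.974, 0.0]
clock: 16.3
ee_pos: [0.5695, 0.0141, 0.1838]
ee_rot: [-0.0, 0.225, 0.974, 0.0]
force: [0.3, -0.4, -3.7]
clock: 16.42
ee_pos: [0.5694, 0.0132, 0.1811]
ee_rot: [-0.0, 0.225, 0.974, 0.0]
force: [-0.3, 0.1, -3.1]
clock: 16.55
ee_pos: [0.5694, 0.0125, 0.1786]
ee_rot: [-0.0, 0.226, 0.974, 0.0]
force: [-0.0, -0.2, -3.0]
[0.56926607 0.01219997 0.17841249]
hub (array([0.5683, 0.0139]), np.float64(24.1))
```

```bash
python3 -m jog '[{"hand":0.8,"translation":[-0.05,-0.04,0.2],"turn":[0,0,0]},{"hand":0.8,"translation":[0,0,0.15],"turn":[0,0,0]}]'|head -4
python3 -m jog '[{"hand":0.8,"translation":[0,0,0.12],"turn":[0,0,0]}]' | head -4
python3 -m jog '[{"hand":0.8,"translation":[0,0,0.12],"turn":[0,0,0]}]' | head -4
python3 -m jog '[{"hand":0.8,"translation":[0,0,0.1],"turn":[0,0,0]}]' | head -4
```

```text
clock: 16.9
ee_pos: [0.5701, 0.0104, 0.1697]
ee_rot: [-0.0, 0.227, 0.974, -0.0]
force: [0.1, -0.6, -3.4]
clock: 17.02
ee_pos: [0.5701, 0.0106, 0.1667]
ee_rot: [-0.0, 0.227, 0.974, -0.0]
force: [-0.5, -0.3, -3.0]
clock: 17.15
ee_pos: [0.5701, 0.0107, 0.1638]
ee_rot: [-0.0, 0.227, 0.974, -0.0]
force: [0.5, 0.2, -4.0]
clock: 17.27
ee_pos: [0.5702, 0.0108, 0.1614]
ee_rot: [-0.0, 0.227, 0.974, -0.0]
force: [-0.6, 0.4, -3.6]
```

```bash
for i in 1; do :; done
python3 -m jog '[{"hand":0.8,"translation":[0,0,0.08],"turn":[0,0,0]},{"hand":0.8,"translation":[0,0,0],"turn":[0,0,0]}]' | head -4
python3 -m jog '[{"hand":0.8,"translation":[0,0,0.08],"turn":[0,0,0]},{"hand":0.8,"translation":[0,0,0],"turn":[0,0,0]}]' | head -4
python3 -m jog '[{"hand":0.8,"translation":[0,0,0.08],"turn":[0,0,0]},{"hand":0.8,"translation":[0,0,0],"turn":[0,0,0]}]' | head -4
```

```text
clock: 17.52
ee_pos: [0.5701, 0.0107, 0.1594]
ee_rot: [-0.0, 0.227, 0.974, -0.0]
force: [0.0, -0.6, -3.3]
clock: 17.77
ee_pos: [0.5701, 0.0107, 0.1575]
ee_rot: [-0.0, 0.227, 0.974, -0.0]
force: [0.7, 0.6, -3.3]
clock: 18.02
ee_pos: [0.5701, 0.0107, 0.1554]
ee_rot: [-0.0, 0.227, 0.974, -0.0]
force: [1.2, 0.6, -2.9]
```

```bash

python3 -m jog '[{"hand":0.8,"translation":[0,0,0.1],"turn":[0,0,0]},{"hand":0.8,"translation":[0,0,0.1],"turn":[0,0,0]}]' | head -4
python3 -m jog '[{"hand":0.8,"translation":[0,0,0.15],"turn":[0,0,0]},{"hand":0.8,"translation":[0,0,0.1],"turn":[0,0,0]}]' | head -4
python3 -m jog '[{"hand":0.8,"translation":[0,0,0.15],"turn":[0,0,0]},{"hand":0.8,"translation":[0,0,0.1],"turn":[0,0,0]}]' | head -4
python3 -c "
from workcell import robot; print(robot.read_state()['torque'])"
```

```text
clock: 18.27
ee_pos: [0.5702, 0.0107, 0.1504]
ee_rot: [0.0, 0.227, 0.974, 0.0]
force: [0.1, 0.1, -3.8]
clock: 18.52
ee_pos: [0.5702, 0.0108, 0.144]
ee_rot: [-0.0, 0.227, 0.974, -0.0]
force: [-1.1, 0.1, -2.8]
clock: 18.77
ee_pos: [0.5701, 0.0107, 0.1377]
ee_rot: [-0.0, 0.227, 0.974, -0.0]
force: [0.8, -0.3, -3.2]
[-0.02550287 -0.06066405  0.02652196]
```

```bash

python3 -m jog '[{"hand":0.8,"translation":[0,0,0.15],"turn":[0,0,0]},{"hand":0.8,"translation":[0,0,0.1],"turn":[0,0,0]}]' | head -4
python3 -m jog '[{"hand":0.8,"translation":[0,0,0.12],"turn":[0,0,0]},{"hand":0.8,"translation":[0,0,0.06],"turn":[0,0,0]}]' | head -4
python3 -m jog '[{"hand":0.8,"translation":[0,0,0.12],"turn":[0,0,0]},{"hand":0.8,"translation":[0,0,0.06],"turn":[0,0,0]}]'
```

```text
clock: 19.02
ee_pos: [0.5702, 0.0107, 0.1316]
ee_rot: [-0.0, 0.227, 0.974, -0.0]
force: [0.2, -0.2, -3.4]
clock: 19.27
ee_pos: [0.5703, 0.0107, 0.1276]
ee_rot: [0.0, 0.227, 0.974, 0.0]
force: [-1.9, 0.6, 5.2]
clock: 19.52
ee_pos: [0.5703, 0.0107, 0.1234]
ee_rot: [0.0, 0.227, 0.974, 0.0]
force: [-3.2, -0.4, 9.7]
finger_gap: 0.04
grasp_force: 63.2
```

```bash

python3 -m jog '[{"hand":0.8,"translation":[0,0,0.05],"turn":[0,0,0]},{"hand":0.8,"translation":[0,0,0],"turn":[0,0,0]}]' | head -4
python3 -m jog '[{"hand":0.8,"translation":[0,0,0.05],"turn":[0,0,0]},{"hand":0.8,"translation":[0,0,0],"turn":[0,0,0]}]' | head -4
```

```text
clock: 19.77
ee_pos: [0.5703, 0.0107, 0.1224]
ee_rot: [0.0, 0.227, 0.974, 0.0]
force: [-3.0, 0.7, 10.0]
clock: 20.02
ee_pos: [0.5702, 0.0107, 0.1221]
ee_rot: [0.0, 0.227, 0.974, 0.0]
force: [-6.5, 1.1, 21.1]
```

```bash
python3 -m jog '[{"hand":0.8,"translation":[0,0,0.02],"turn":[0,0,0]},{"hand":0.8,"translation":[0,0,0],"turn":[0,0,0]},{"hand":0.8,"translation":[0,0,0],"turn":[0,0,0]}]'; python3 snap.py 6; python3 - <<'E'
from rect import *
s=dict(np.load("scene6.npz"))
p=proj(s,[.57,.0115,.1])[0].astype(int)
c=s["image"][p[1]-50:p[1]+50,p[0]-60:p[0]+60]
cv2.imwrite("pics/s6.png",cv2.resize(c,None,fx=6,fy=6,interpolation=cv2.INTER_CUBIC)[:,:,::-1])
E
```

```text
clock: 20.4
ee_pos: [0.5703, 0.0107, 0.122]
ee_rot: [0.001, 0.227, 0.974, 0.001]
force: [-8.5, 0.7, 26.6]
finger_gap: 0.0406
grasp_force: 65.2
[0.57025599 0.01068076 0.12202497]
```

View pics/s6.png

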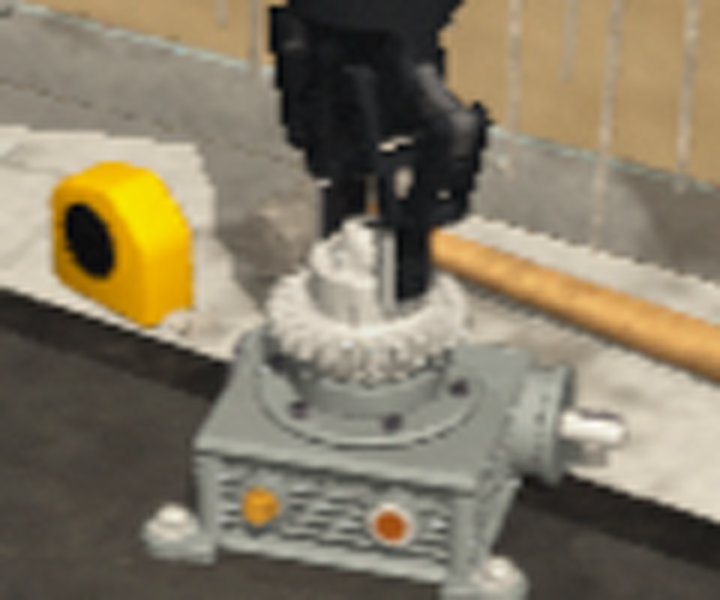

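The gear sits level and low on the boss around (365,330), with the ring hidden beneath it, the nose standing out of the hub and the fingers still gripping. TCP height, the solid stop and 26 N all agree with fully home, so I'm handing it in.

```bash
python3 -c "
from workcell import order; print(order.hand_in())"
```

```text
the job is handed in; nothing more can be done
None
```

I fitted the spacer ring, meshed the gear and handed the job in at about 20 s with the gear still held pressed home (26 N at a solid stop, underside about 90 mm above the bench); hand-in returned no verdict.

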